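# Lock back the tension wheel of the village turntable

## Robot

A 7-joint arm with a two-finger parallel gripper is mounted at the origin on the work surface. World frame = base frame: x ahead of the robot, y to its left, z up, the work surface at z = 0. Lengths are in m, angles in rad, forces in N, time in s.
With the tool pointing down it reaches from about 0.4 to 0.875 m from the base axis. Payload 19.3 kg.
Tool frame: the origin (TCP) lies where the fingers leave the gripper's body, on its centre line; the fingertips stand bot.tip_reach ahead of it and the grasp point (between the pads) lies 54 mm ahead of it (bot.tip_reach is the distance from the TCP to the fingertips, in m); z points along the fingers, y is the line along which they close (so a half turn about z gives the same grasp; the last joint's range is limited). The gripper opens to 85 mm and grips with 20 to 120 N. Pads are 22 mm wide; open, the fingers measure 114 mm over their backs; the gripper's body (76 mm by 85 mm) begins 54 mm behind the grasp point. The pads swing forward as they close: fully open they stand 13 mm farther back than shut.
Start: joints at [-0.07, 0.521, -0.036, 1.599, 0.021, 1.021, -0.113], TCP at [0.625, -0, 0.304] pointing down, gripper open.
Joint ranges: [-2.91, 2.91], [-0.3, 2.13], [-1.5, 1.42], [0.17, 2.43], [-1.26, 4.41], [0.16, 1.93], [-2.52, 2.52]. Speed limits (rad/s): [1.89, 1.89, 2.39, 2.39, 3.01, 3.01, 3.01].

## Interface

Orientations are given as [roll, pitch, yaw] about the fixed x, y, z axes, in that order (R = Rz(yaw) Ry(pitch) Rx(roll)).
In Python, from workcell import bot gives the robot as it stands. The module is installed in compiled form; this text tells all that it offers.
- The arm moves only by the shell command python3 -m jog 'ROWS' [FORCE]. ROWS is JSON, a list that holds one entry, the list of rows, each a list of 7 numbers: the shift along the tool's x, y, z in mm, then the turn, a rotation vector about the tool's x, y, z in rad, then the opening, from 0 (shut) to 1 (fully open). In form: [[[tx, ty, tz, wx, wy, wz, fingers], ...]]. A call has 1 to 5 rows; each row shifts and turns the commanded pose from where the row before left it, along the tool's axes as they then stand; what a row does not reach is not made up. A row lasts 1/10 s, in which the tool goes at most 50 mm and 8.59 degrees, less where a joint would pass 70% of its speed; a pose out of reach is approached as far as the arm can. A call is refused whole if a number of a shift passes 50 or a number of a turn 0.15, either way. A call with a gripper value outside its range is refused whole. The fingers move at their own pace and stop on an object; FORCE is the grip in N (left out, the last holds). Time passes only in rows, so rows that do not move let the fingers close. It gives the time, the measured TCP pose, the force, the opening and the grip force at its end, in the units of the state.
- bot.observe(): the state, without advancing time (a new reading comes with each control period).
- bot.grab_frame(name): name is "scene" or "side" or "wrist"; returns a dict with "img" (480x640x3 uint8, red, green, blue), "intrinsics" (3x3 intrinsics, pixels), "k1" (the pictures are not rectified: a ray, as slopes to the right and down, at radius r is drawn at 1 + k1 r^2 times it, then the intrinsics apply), "R" (3x3) and "t" (3): a world point X has camera coordinates R X + t; the wrist camera has in their place "tool_from_camera" (4x4, takes a point from camera to tool coordinates, whose origin is the TCP and whose axes are the flange's). Camera axes: x right, y down, z forward; pixel columns grow to the right and rows downward; lengths in m; the calibration is good to about 2 mm. A picture is of the moment at which its call begins: read the wrist's pose just before it. There is no depth.
- bot.job_done(): hands the job in; it is judged then, once.
Trained networks look in a picture, given as the dict that the camera call returned (one of the last four; its "shot" number tells which), for a name from the list of things; names that differ only in an ending like _2 or _b are one class to them, and where a whole thing is asked for, a point or a joint stands for the part that bears it (a point fixed in the world has none). Each returns a list of dicts, best first, with "conf" (0 to 1); they miss things now and then, are a little off and sometimes report something else, mostly with a low value. They report only what shows in the picture. A call takes as long as a camera call.
- bot.trace(query, picture): "region" (480x640 bool, what is visible of it).
- bot.spot_point(query, picture): "xyz" ([x, y, z] in m, in world coordinates, good to about 4 mm: a listed point, or the origin of a listed thing).
The state is a dict: "clock": time; "qpos": joint angles; "qd": joint speeds; "joint_efforts": joint torques, N m; "position": TCP position; "tool_rot": TCP orientation; "force": force on the tool from outside, world axes, zero at the start; "moment": the same for the moment, N m; "grip_width": finger opening in m; "finger_force": force on a finger pad.
Only numpy, scipy, OpenCV 4.12 (cv2) and the standard library are available. Lean on these libraries where they do the work, as an engineer would, in place of code of your own. Each camera call takes 0.05 s, during which the arm holds its last target. There are 200 camera calls.

## Task

The model village's turntable needs a new belt: take the red-headed pin out of the wooden block, set it between the two prongs of the yellow sprung tension wheel and push the wheel round with it until the pin is over the red-edged hole in the plywood deck. Still holding the wheel back, lower the pin fully into the hole and let go, so that the pin alone keeps the wheel wound back.

Things in the scene. Friction and masses are not known exactly. Their poses are not given: they have to be found in the camera images.
- pin_red: steel locking pin, about 80 g: shank 16 mm thick, 80 long, tapered foot; square red head 26 x 26 x 30 mm tall on top. Origin: underside of the foot, z up, head faces along x and y. Stands 40 mm deep in a 19 mm hole of a wooden block (46 mm tall) in a row of three pins 75 mm apart; the row runs along the pin's x (within 6 degrees): close the fingers along its y. Blue and green heads are other pins.
- lock_hole (a point): the red-edged hole in the fixed plywood deck, 26 mm in diameter, 36 mm deep, blind. Point: centre of its mouth, on the deck's top face, 40 mm above the table; axes are the deck's (z up). The tension wheel's vertical pivot is 62 mm from this point along +x.
- fork (a point): centre of the gap in the yellow tension wheel's fork, 62 mm from the pivot, at the fork's top face, 26 mm above the deck; x points outward from the pivot. Two prongs, each 12 mm wide and 18 mm thick (underside 8 mm above the deck), 30 mm apart, reaching 85 mm from the pivot (hub radius 43); the gap is open above, below and outward. The axle stands 6 mm above them.
- wheel (a joint): turn of the tension wheel, rad: 0 at rest on its stop, growing counter-clockwise seen from above as it is wound back, far stop at 1.2. At 0.90 the gap is centred on the lock hole. A spring drives it back: 0.05 N m at 0, 0.12 N m at 0.9 (2 N on the pin). It does not stay by itself.

How it is judged:
On the way:
1. the wheel is wound back by at least 0.5 rad while the pin is still above the hole (value of joint wheel above 0.5 rad and z of pin_red in the frame of lock_hole above -0.012 m), for 0.1 s.
At the end, for the whole second after the job is handed in: The red-headed pin stands in the lock hole, released and at rest: foot at least 26 mm below the deck's top and within 13 mm of the hole's centre, leaning less than 20 degrees, and the wheel rests against it, wound back by more than 0.5 rad (z of pin_red in the frame of lock_hole below -0.026 m and horizontal distance between pin_red and lock_hole below 0.013 m and angle between pin_red's own z axis and vertical below 0.35 rad and value of joint wheel above 0.5 rad and linear speed of pin_red below 0.03 m/s and velocity of joint wheel between -0.1 and 0.1 rad/s); the robot touches nothing.
It also fails if it takes over 43 s, if anything falls off the work surface, if the arm or the gripper's body presses on something with over 40 N, if the wrist force passes 120 N, or if a joint passes its speed limit or range.

## Working session

There is one attempt and no reset: what is moved stays moved. The work goes in short steps, Python scripts to look and compute and a shell command to move; the robot and the scene stay as the last step left them, time stands still between calls to the robot, and variables do not carry over. Pictures are saved under pics/ and viewed, at most 10 in all, crops included, and the job is handed in when it is done.

```bash
mkdir -p pics; cat > h.py <<'E'
import numpy as np, cv2
from workcell import bot
from scipy.spatial.transform import Rotation as Ro
def cam(n):
    s=bot.observe(); f=bot.grab_frame(n)
    if n=="wrist":
        T=np.eye(4); T[:3,:3]=Ro.from_euler('xyz',s['tool_rot']).as_matrix(); T[:3,3]=s['position']
        C=np.linalg.inv(T@np.array(f['tool_from_camera'])); f['R'],f['t']=C[:3,:3],C[:3,3]
    return f
def save(f,n): cv2.imwrite('pics/'+n,f['img'][:,:,::-1])
def ray(f,p):
    K=np.array(f['intrinsics']); d=np.array([(p[0]-K[0,2])/K[0,0],(p[1]-K[1,2])/K[1,1]]); u=d.copy()
    for _ in range(20): u=d/(1+f['k1']*(u@u))
    R=np.array(f['R']); v=R.T@np.r_[u,1]; return -R.T@np.array(f['t']), v/np.linalg.norm(v)
def tri(l):
    A=0;b=0
    for f,p in l:
        c,v=ray(f,p); P=np.eye(3)-np.outer(v,v); A=A+P; b=b+P@c
    return np.linalg.solve(A,b)
def atz(f,p,z):
    c,v=ray(f,p); return c+v*(z-c[2])/v[2]
def proj(f,X):
    K=np.array(f['intrinsics']); x=np.array(f['R'])@X+np.array(f['t']); u=x[:2]/x[2]; u=u*(1+f['k1']*(u@u)); return K[:2,:2]@u+K[:2,2]
E
python3 - <<'E'
from h import *
print(bot.tip_reach, bot.observe())
for n in ["scene","side","wrist"]:
    f=cam(n); save(f,n+"0.png")
    for q in ["pin_red","lock_hole","fork"]:
        for d in bot.spot_point(q,f)[:2]: print(n,q,d['conf'],np.round(d['xyz'],4),proj(f,np.array(d['xyz'])).round())
a=[cv2.imread(f'pics/{n}0.png') for n in ["scene","side"]]
cv2.imwrite('pics/both.png',cv2.resize(np.vstack(a),(400*1,600)))
E
```

```text
0.0726 {'clock': 0.0, 'qpos': array([-0.07017884,  0.52203176, -0.03633031,  1.60000652,  0.02120418,
        1.02109853, -0.11281046]), 'qd': array([-5.04466541e-04,  5.97123310e-05,  5.31999720e-04, -5.24911687e-05,
       -6.75050472e-04,  1.67155978e-04, -2.99114009e-04]), 'joint_efforts': array([-4.24098413e-03, -9.27110124e+01,  1.97758444e+00, -3.69928443e+01,
        1.76317629e-02,  8.19846697e-03, -6.58496788e-05]), 'position': array([ 6.24742912e-01, -4.38604331e-05,  3.03315125e-01]), 'tool_rot': array([-3.14043677e+00,  8.50443286e-05,  1.57075947e+00]), 'force': array([ 0.61745378, -0.11873144,  0.31005091]), 'moment': array([-0.03993353, -0.02314358,  0.0083408 ]), 'finger_force': 0.0, 'grip_width': 0.08549264826420988}
scene lock_hole 0.87 [ 0.6157 -0.1582  0.0416] [205. 246.]
side pin_red 0.35 [ 0.6161 -0.1514  0.0366] [289. 201.]
side lock_hole 0.83 [ 0.6151 -0.1531  0.041 ] [290. 199.]
side fork 0.69 [ 0.5876 -0.2017  0.0655] [305. 179.]
wrist lock_hole 0.77 [ 0.6127 -0.1523  0.0412] [308. 344.]
wrist fork 0.84 [ 0.5842 -0.1974  0.0656] [281. 395.]
```

View pics/scene0.png

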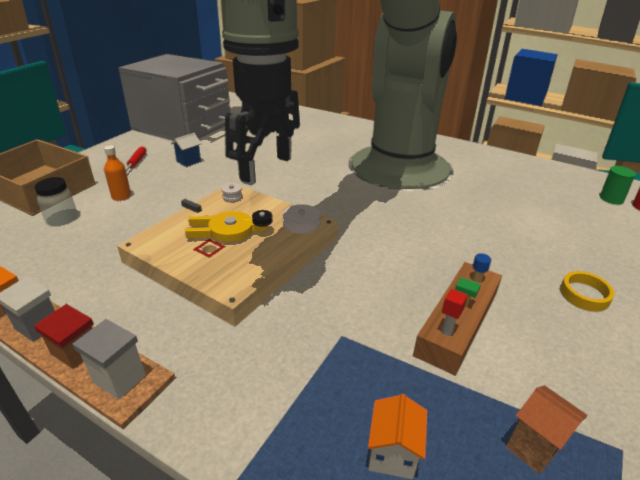

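View pics/side0.png

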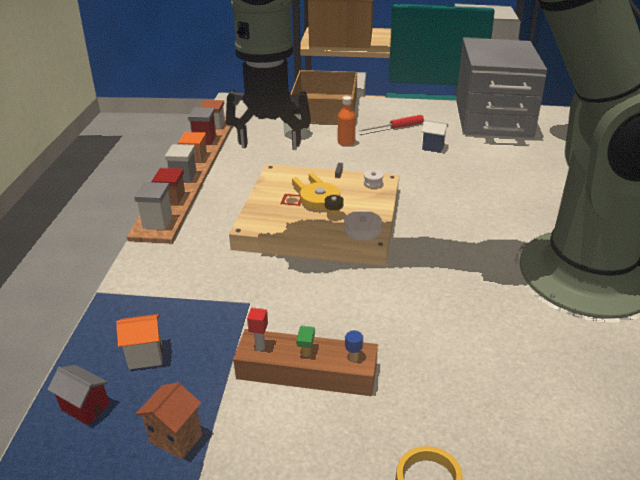

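The scene view shows the red head at about (455,303), green at (468,287), blue at (482,263), the hole at (209,248) and the hub at (230,226). In the side view red is at (258,321), green (306,336), blue (354,342), the hole (290,200) and the hub axle (320,191). The detector missed the pin, so I'll triangulate it by colour.

```bash
cat > m.py <<'E'
from h import *
def blob(f,box,col):
    x0,y0,x1,y1=box; h=cv2.cvtColor(f['img'],cv2.COLOR_RGB2HSV); H,S,V=[h[...,i].astype(int) for i in range(3)]
    m={'r':((H<6)|(H>174))&(S>170)&(V>90),'g':(H>45)&(H<80)&(S>120)&(V>60),'b':(H>100)&(H<125)&(S>130)&(V>80)}[col]
    M=np.zeros_like(m); M[y0:y1,x0:x1]=m[y0:y1,x0:x1]
    c=max(cv2.findContours(M.astype(np.uint8),cv2.RETR_EXTERNAL,cv2.CHAIN_APPROX_NONE)[0],key=cv2.contourArea)
    return c
def cen(c): 
    m=cv2.moments(cv2.convexHull(c)); return np.array([m['m10'],m['m01']])/m['m00']
E
python3 - <<'E'
from m import *
s=cam('scene'); d=cam('side')
for k,b1,b2 in [('r',(435,280,475,322),(240,300,275,338)),('g',(450,275,485,300),(290,320,322,355)),('b',(465,250,495,278),(338,325,370,358))]:
    a,b=blob(s,b1,k),blob(d,b2,k); print(k,cv2.boundingRect(a),cv2.boundingRect(b),tri([(s,cen(a)),(d,cen(b))]).round(4))
a=blob(s,(190,235,228,260),'r');b=blob(d,(275,188,305,210),'r')
print('hole',tri([(s,cen(a)),(d,cen(b))]).round(4))
for f,c in((s,a),(d,b)):
    q=cv2.approxPolyDP(cv2.convexHull(c),4,True)[:,0]; print([ (atz(f,p,.04)[:2]).round(4).tolist() for p in q])
E
```

```text
r (442, 289, 25, 30) (248, 309, 18, 23) [0.6015 0.3013 0.1044]
g (456, 278, 24, 19) (297, 327, 17, 15) [0.5241 0.3062 0.0812]
b (476, 254, 15, 18) (346, 331, 16, 12) [0.4501 0.3111 0.0854]
hole [ 0.6254 -0.1394  0.0503]
[[0.5956, -0.1322], [0.6337, -0.134], [0.6315, -0.1728], [0.596, -0.1716]]
[[0.627, -0.175], [0.63, -0.1369]]
```

```bash
python3 -m jog '[[[43,-3,0,0,0,0,1],[43,-3,0,0,0,0,1],[43,-3,0,0,0,0,1],[43,-3,0,0,0,0,1],[43,-3,0,0,0,0,1]]]' 40
python3 -m jog '[[[43,-4,0,0,0,0,1],[43,-4,0,0,0,0,1],[0,0,0,0,0,-0.14,1],[0,0,0,0,0,-0.14,1],[0,0,0,0,0,-0.14,1]]]'
python3 -m jog '[[[0,0,0,0,0,-0.14,1],[0,0,0,0,0,-0.14,1],[0,0,0,0,0,-0.14,1],[0,0,0,0,0,-0.14,1],[0,0,0,0,0,-0.14,1]]]'
python3 -m jog '[[[0,0,0,0,0,-0.13,1],[0,0,0,0,0,-0.13,1],[0,0,0,0,0,-0.13,1],[0,0,0,0,0,0,1],[0,0,0,0,0,0,1]]]'
python3 - <<'E'
from h import *
s=bot.observe(); print(s['clock'],s['position'],s['tool_rot'],s['qpos'])
f=cam('wrist'); print(f['tool_from_camera']); save(f,'w1.png')
print(proj(f,np.array([.6015,.3013,.104])))
for d in bot.spot_point('pin_red',f): print(d)
E
```

```text
clock: 1.2
position: [0.6097, 0.2167, 0.304]
tool_rot: [3.141, -0.0, 1.571]
force: [0.1, -0.2, 0.4]
grip_width: 0.0856
finger_force: 0.0
clock: 1.7
position: [0.6018, 0.3014, 0.3037]
tool_rot: [-3.141, 0.0, 1.997]
force: [1.4, -0.8, 0.4]
grip_width: 0.0855
finger_force: 0.0
clock: 2.2
position: [0.602, 0.3009, 0.3038]
tool_rot: [-3.141, -0.0, 2.696]
force: [-0.8, -0.2, 0.4]
grip_width: 0.0856
finger_force: 0.0
clock: 2.7
position: [0.6021, 0.3008, 0.3038]
tool_rot: [3.142, -0.0, 3.077]
force: [0.1, 0.4, -0.2]
grip_width: 0.0856
finger_force: 0.0
2.7 [0.60207617 0.30082423 0.30382902] [ 3.14156597e+00 -1.60654705e-04  3.07657194e+00] [-0.28744433  0.62914524 -0.42872905  1.44396226  0.27403388  1.12791831
  0.74441868]
[[-6.63021207e-05 -9.61760549e-01 -2.73891662e-01  6.95757819e-02]
 [ 9.99999930e-01 -1.64760161e-04  3.36475034e-04  8.24839778e-04]
 [-3.68734848e-04 -2.73891621e-01  9.61760492e-01 -6.99122500e-02]
 [ 0.00000000e+00  0.00000000e+00  0.00000000e+00  1.00000000e+00]]
[318.68235206 222.07942404]
{'xyz': [0.5947, 0.3003, 0.0053], 'conf': 0.56}
```

View pics/w1.png

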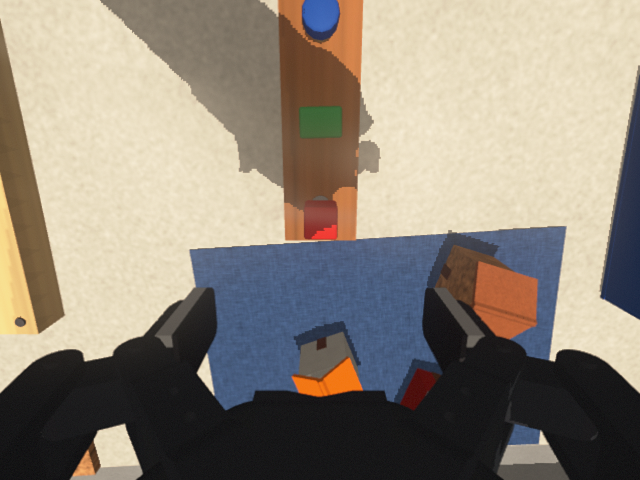

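The red head sits at (320,220), where it was predicted (319,222), squared to the image axes and centred between the fingers. I'll descend and grip it.

```bash
python3 -m jog '[[[1,0,40,0,0,0,1],[1,0,40,0,0,0,1],[0,0,35,0,0,0,1],[0,0,30,0,0,0,1],[0,0,0,0,0,0,1]]]' 40
python3 -m jog '[[[0,0,0,0,0,0,0.2],[0,0,0,0,0,0,0.2],[0,0,0,0,0,0,0],[0,0,0,0,0,0,0],[0,0,0,0,0,0,0]]]' 60
python3 -m jog '[[[0,0,0,0,0,0,0],[0,0,0,0,0,0,0],[0,0,0,0,0,0,0],[0,0,0,0,0,0,0],[0,0,0,0,0,0,0]]]' 60
```

```text
clock: 3.3
position: [0.5984, 0.3003, 0.1552]
tool_rot: [-3.138, -0.005, 3.079]
force: [-0.1, -0.3, 0.5]
grip_width: 0.0854
finger_force: 0.0
clock: 3.8
position: [0.6005, 0.3013, 0.1602]
tool_rot: [3.141, 0.002, 3.08]
force: [-1.0, 0.2, 7.8]
grip_width: 0.025
finger_force: 58.4
clock: 4.3
position: [0.6005, 0.3013, 0.1602]
tool_rot: [3.141, 0.002, 3.08]
force: [-1.8, -0.1, 8.3]
grip_width: 0.0251
finger_force: 58.4
```

```bash
python3 -m jog '[[[0,0,-15,0,0,0,0],[0,0,-20,0,0,0,0],[0,0,-25,0,0,0,0],[0,0,-30,0,0,0,0],[0,0,-30,0,0,0,0]]]' 100
python3 -m jog '[[[0,0,-30,0,0,0,0],[0,0,0,0,0,0,0],[0,0,0,0,0,0,0]]]'
python3 - <<'E'
from m import *
o=bot.observe(); print(o['position'])
s=cam('scene'); d=cam('side'); w=cam('wrist'); save(w,'w2.png')
p=o['position']-[0,0,.054]; a,b=proj(s,p),proj(d,p); print(a,b)
for f,c,n in((s,a,'s'),(d,b,'d')):
    x,y=c.astype(int); r=f['img'][max(y-40,0):y+80,x-60:x+60,::-1]; cv2.imwrite(f'pics/c{n}.png',cv2.resize(r,(400,400)))
cv2.imwrite('pics/c.png',np.hstack([cv2.imread('pics/cs.png'),cv2.imread('pics/cd.png')]))
for f in(s,d,w):
    for q in bot.spot_point('pin_red',f)[:1]: print(q)
    for q in bot.spot_point('fork',f)[:1]: print('fork',q)
E
```

```text
clock: 4.8
position: [0.5998, 0.301, 0.2812]
tool_rot: [3.141, 0.0, 3.081]
force: [-0.2, 0.5, -0.0]
grip_width: 0.0243
finger_force: 98.1
clock: 5.1
position: [0.6, 0.3011, 0.3101]
tool_rot: [3.141, 0.001, 3.081]
force: [0.3, 0.2, -1.5]
grip_width: 0.0245
finger_force: 98.1
[0.59997826 0.30110274 0.31011279]
[476.82601951 211.25249493] [248.20459874 238.16261585]
{'xyz': [0.5997, 0.3037, 0.1557], 'conf': 0.9}
fork {'xyz': [0.5877, -0.1988, 0.0676], 'conf': 0.81}
{'xyz': [0.6003, 0.2993, 0.1516], 'conf': 0.78}
fork {'xyz': [0.5878, -0.2005, 0.0668], 'conf': 0.81}
{'xyz': [0.5953, 0.3005, 0.1528], 'conf': 0.64}
```

View pics/c.png

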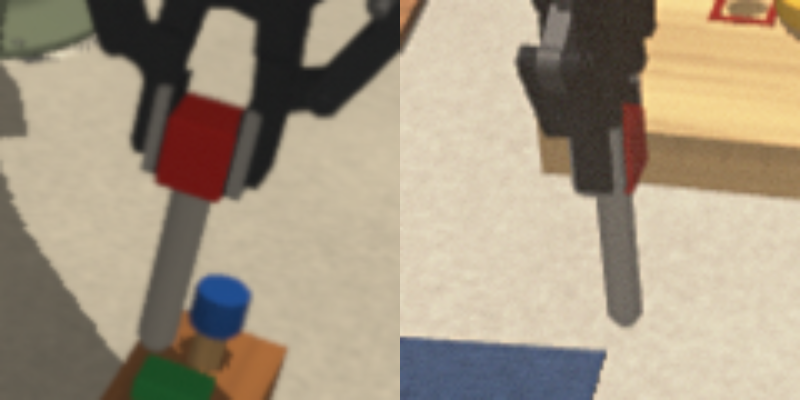

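The pin is held by the head with its shank hanging straight down: foot at about (155,340) in the left crop and (625,320) in the right. I'll carry it toward the fork.

```bash
python3 - <<'E'
from m import *
s=cam('scene'); d=cam('side'); print(tri([(s,(462.5,272)),(d,(255.5,293.5))]))
E
python3 -m jog '[[[-1,-30,0,0,0,0,0],[-2,-45,0,0,0,0,0],[-2,-50,0,0,0,0,0],[-2,-50,0,0,0,0,0],[-2,-50,0,0,0,0,0]]]'
python3 -m jog '[[[-2,-50,0,0,0,0,0],[-2,-50,0,0,0,0,0],[-2,-45,0,0,0,0,0],[0,-20,0,0,0,0,0],[0,0,0,0,0,0,0]]]'
python3 - <<'E'
from m import *
o=bot.observe(); print(o['position'],o['tool_rot'])
w=cam('wrist'); save(w,'w3.png')
for q in ['fork','lock_hole','pin_red']:
    for r in bot.spot_point(q,w)[:1]: print(q,r)
E
```

```text
[0.59635009 0.3022656  0.15678681]
clock: 6.15
position: [0.595, 0.0741, 0.309]
tool_rot: [-3.141, 0.0, 3.081]
force: [0.8, -0.5, -0.8]
grip_width: 0.0242
finger_force: 98.3
clock: 6.65
position: [0.5909, -0.0928, 0.3088]
tool_rot: [-3.14, -0.0, 3.076]
force: [0.2, 0.7, -0.1]
grip_width: 0.0242
finger_force: 98.3
[ 0.59087252 -0.09275856  0.30876451] [-3.14029185e+00 -2.17632333e-04  3.07575608e+00]
fork {'xyz': [0.5828, -0.1989, 0.0644], 'conf': 0.66}
lock_hole {'xyz': [0.613, -0.1559, 0.0418], 'conf': 0.62}
pin_red {'xyz': [0.5868, -0.0952, 0.1536], 'conf': 0.8}
```

View pics/w3.png

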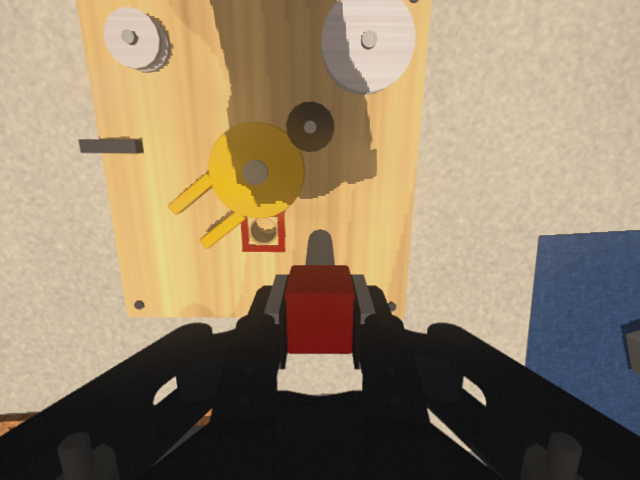

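The wrist picture shows the fork prongs ending at (173,207) and (205,243), the axle at (256,172), the hole mouth at (264,232) and the pin foot at (320,235).

```bash
python3 - <<'E'
from m import *
w=cam('wrist');s=cam('scene');d=cam('side'); p=bot.observe()['position'];print(p)
print('foot',atz(w,(320,238),.154),'axle',atz(w,(256,172),.072))
a=atz(w,(256,172),.072)
e=(atz(w,(173,209),.066)+atz(w,(205,243),.066))/2; v=(e-a)[:2]; print('ends',e,np.linalg.norm(v),'fork',a[:2]+v/np.linalg.norm(v)*.062)
c=blob(w,(235,205,295,258),'r'); print(cv2.boundingRect(c)); q=cv2.boxPoints(cv2.minAreaRect(c)); P=[atz(w,x,.04)[:2] for x in q]; print(np.round(P,4)); h=np.mean(P,0); print('hole',h, 'dist axle',np.linalg.norm(h-a[:2]))
t=np.arctan2(*(h-a[:2])[::-1])-.9; print('fork from hole,axle',a[:2]+.062*np.array([np.cos(t),np.sin(t)]))
# axle tri: scene (230,220) side (320,191)
for n,f in(('s',s),('d',d)):
    print(n,[r['xyz'] for q in('lock_hole','fork','pin_red') for r in bot.spot_point(q,f)[:1]])
print('axle',tri([(s,(230,220)),(d,(320,190.5))]), tri([(s,(230,220)),(d,(320,190.5)),(w,(256,172))]))
E
```

```text
[ 0.59139898 -0.08781513  0.30893837]
foot [ 0.59053441 -0.08609277  0.154     ] axle [ 0.55200726 -0.1396122   0.072     ]
ends [ 0.59870853 -0.20801202  0.066     ] 0.08282236271224977 fork [ 0.58696737 -0.19081562]
(236, 224, 42, 27)
[[ 0.6056 -0.1713]
 [ 0.608  -0.1302]
 [ 0.6355 -0.1327]
 [ 0.633  -0.1747]]
hole [ 0.62052129 -0.15222025] dist axle 0.06966444920341605
fork from hole,axle [ 0.581121   -0.19435149]
s [[0.6111, -0.1555, 0.0421], [0.5879, -0.2007, 0.0659], [0.5893, -0.0857, 0.1572]]
d [[0.6139, -0.1512, 0.0387], [0.5851, -0.2034, 0.0639], [0.5924, -0.0876, 0.1556]]
axle [ 0.54833847 -0.15013219  0.06748586] [ 0.55097509 -0.14305979  0.07123663]
```

```bash
python3 -m jog '[[[-1,-38,0,0,0,0,0],[-1,-38,0,0,0,0,0],[-1,-37,10,0,0,0,0],[0,0,35,0,0,0,0],[0,0,32,0,0,0,0]]]'
python3 -m jog '[[[0,0,0,0,0,0,0],[0,0,0,0,0,0,0],[0,0,0,0,0,0,0]]]'
python3 - <<'E'
from m import *
o=bot.observe(); print(o['position'],o['tool_rot'])
fs=[cam(n) for n in('wrist','side','scene')]; save(fs[0],'w4.png')
for f in fs: print([(k,r['xyz']) for k in('lock_hole','fork','pin_red') for r in bot.spot_point(k,f)[:1]])
c=[f['img'][b:b+150,a:a+200,::-1] for f,a,b in((fs[0],220,130),(fs[1],210,90),(fs[2],110,140))]
c=[cv2.resize(x,(400,300)) for x in c]; cv2.imwrite('pics/q4.png',np.vstack([np.hstack(c[:2]),np.hstack([c[2],c[2]*0])]))
E
```

```text
clock: 7.8
position: [0.5872, -0.2033, 0.231]
tool_rot: [-3.141, 0.001, 3.078]
force: [0.6, -0.3, -1.5]
grip_width: 0.0249
finger_force: 98.4
clock: 8.1
position: [0.5882, -0.2018, 0.2338]
tool_rot: [-3.141, 0.002, 3.081]
force: [-0.0, 0.2, 0.7]
grip_width: 0.0243
finger_force: 98.4
[ 0.58818261 -0.20178665  0.23375566] [-3.14111608e+00  2.19053755e-03  3.08100344e+00]
[('lock_hole', [0.6119, -0.1568, 0.0391]), ('fork', [0.584, -0.1999, 0.0662]), ('pin_red', [0.5841, -0.2045, 0.0802])]
[('lock_hole', [0.6141, -0.1548, 0.0397]), ('fork', [0.5898, -0.203, 0.0649]), ('pin_red', [0.5849, -0.2025, 0.0799])]
[('lock_hole', [0.6142, -0.1541, 0.0383]), ('fork', [0.5868, -0.1995, 0.0674]), ('pin_red', [0.5867, -0.2023, 0.0808])]
```

View pics/q4.png

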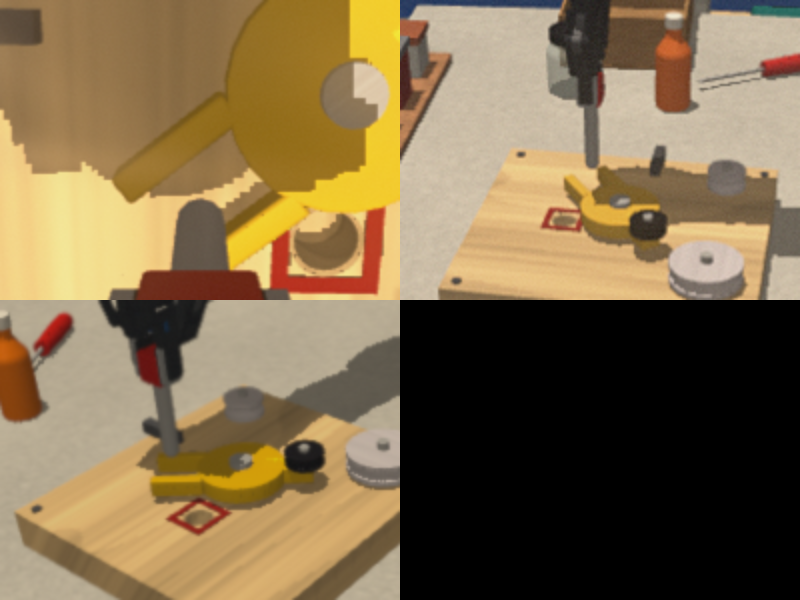

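The pin foot hangs just above the gap: crop (203,205) in the wrist view, between the left prong at (175,145) and the right one at (265,225). I'll lower it in gently.

```bash
python3 -m jog '[[[-1,1,8,0,0,0,0],[0,0,8,0,0,0,0],[0,0,8,0,0,0,0],[0,0,8,0,0,0,0],[0,0,0,0,0,0,0]]]'
python3 -m jog '[[[0,0,1,0,0,0,0],[0,0,0,0,0,0,0]]]'
python3 - <<'E'
from m import *
o=bot.observe(); print(o['position'],o['force'])
fs=[cam(n) for n in('wrist','side','scene')]
for f in fs: print([(k,r['xyz']) for k in('lock_hole','fork','pin_red') for r in bot.spot_point(k,f)[:1]])
c=[f['img'][b:b+150,a:a+200,::-1] for f,a,b in((fs[0],220,130),(fs[1],210,90),(fs[2],110,140))]
c=[cv2.resize(x,(400,300)) for x in c]; cv2.imwrite('pics/q5.png',np.vstack([np.hstack(c[:2]),np.hstack([c[2],c[2]*0])]))
E
```

```text
clock: 9.2
position: [0.5879, -0.2008, 0.1984]
tool_rot: [3.141, -0.002, 3.081]
force: [-1.0, 0.6, -0.1]
grip_width: 0.0245
finger_force: 98.4
clock: 9.4
position: [0.5886, -0.201, 0.199]
tool_rot: [-3.142, 0.0, 3.081]
force: [0.6, 0.0, -1.1]
grip_width: 0.025
finger_force: 98.4
[ 0.58855854 -0.20095632  0.19903635] [ 0.5702293   0.03964551 -1.1138525 ]
[('lock_hole', [0.6116, -0.1523, 0.04]), ('pin_red', [0.5848, -0.203, 0.0462])]
[('lock_hole', [0.6131, -0.1498, 0.037]), ('fork', [0.586, -0.2016, 0.0626]), ('pin_red', [0.5863, -0.1992, 0.0443])]
[('lock_hole', [0.6134, -0.157, 0.0436]), ('fork', [0.5882, -0.2007, 0.065]), ('pin_red', [0.589, -0.1983, 0.0436])]
```

View pics/q5.png

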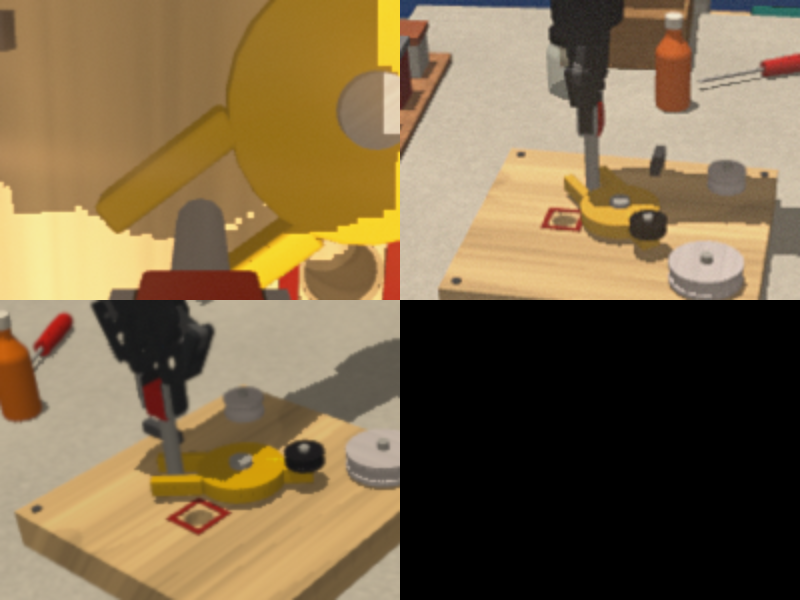

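The pin foot now stands between the prongs, touching nothing, with its foot about 5 mm above the deck. I'll sweep along the arc about the pivot.

```bash
python3 -m jog '[[[-4.4,3.5,0,0,0,0,0],[-4.3,3.5,0,0,0,0,0],[-3.3,4.5,0,0,0,0,0],[-3.3,4.5,0,0,0,0,0],[-2.4,5,0,0,0,0,0]]]'
python3 -m jog '[[[-2.4,5,0,0,0,0,0],[-1.5,5.4,0,0,0,0,0],[-1.4,5.4,0,0,0,0,0],[-0.5,5.5,0,0,0,0,0],[-0.5,5.6,0,0,0,0,0]]]'
python3 -m jog '[[[0,0,0,0,0,0,0],[0,0,0,0,0,0,0]]]'
cat > look.py <<'E'
from m import *
import sys
o=bot.observe(); print(o['position'],o['tool_rot'],o['force'])
fs=[cam(n) for n in('wrist','side','scene')]
for f in fs: print([(k,r['xyz']) for k in('lock_hole','fork','pin_red') for r in bot.spot_point(k,f)[:1]])
c=[f['img'][b:b+150,a:a+200,::-1] for f,a,b in((fs[0],220,130),(fs[1],200,100),(fs[2],110,150))]
c=[cv2.resize(x,(400,300)) for x in c]; cv2.imwrite(f'pics/{sys.argv[1]}.png',np.vstack([np.hstack(c[:2]),np.hstack([c[2],c[2]*0])]))
E
python3 look.py q6
```

```text
clock: 10.5
position: [0.6076, -0.1806, 0.1987]
tool_rot: [3.142, -0.0, 3.081]
force: [-1.8, -0.5, -0.7]
grip_width: 0.0241
finger_force: 98.3
clock: 11.0
position: [0.6153, -0.1542, 0.1989]
tool_rot: [-3.141, -0.0, 3.081]
force: [-1.9, -1.9, 0.5]
grip_width: 0.0245
finger_force: 98.2
clock: 11.2
position: [0.6154, -0.1546, 0.1989]
tool_rot: [-3.141, 0.0, 3.081]
force: [0.2, -2.4, -1.8]
grip_width: 0.0242
finger_force: 98.2
[ 0.61543226 -0.15462074  0.19894936] [-3.14140068e+00  3.24704505e-04  3.08091988e+00] [ 0.15365791 -2.42748494 -1.82903891]
[('lock_hole', [0.6128, -0.1535, 0.043]), ('pin_red', [0.6131, -0.1546, 0.0449])]
[('lock_hole', [0.6125, -0.1509, 0.0394]), ('fork', [0.6114, -0.1623, 0.0659]), ('pin_red', [0.6129, -0.1536, 0.0468])]
[('lock_hole', [0.6147, -0.1538, 0.0423]), ('fork', [0.6149, -0.1604, 0.0677])]
```

View pics/q6.png

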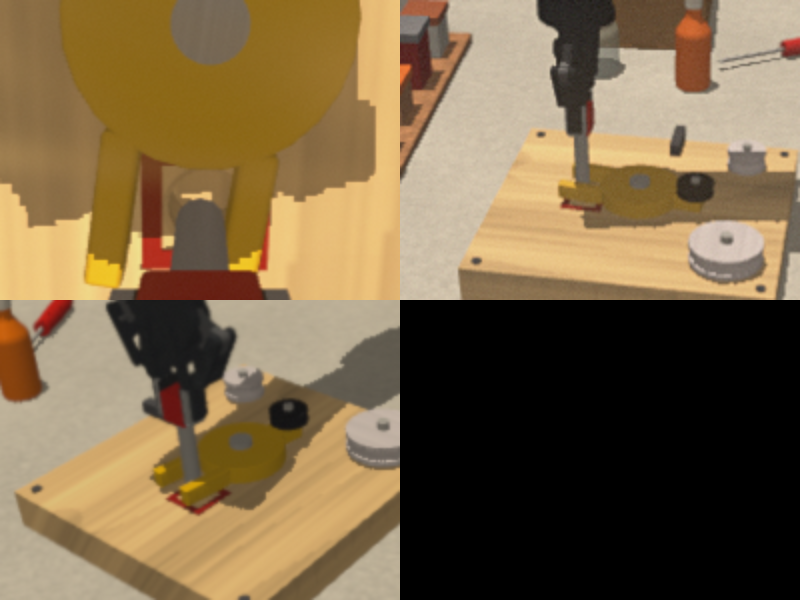

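The pin is holding the wheel back over the red square. In the wrist crop the hole rim shows on the left at (167,200) and on top at (205,169), and the foot's far edge is at (202,200). I'll put numbers to these.

```bash
python3 - <<'E'
from m import *
w=cam('wrist')
A=lambda x,y,z: atz(w,(220+x/2,130+y/2),z)[:2].round(4)
print('holetop',A(205,169,.04),'left',A(167,200,.04),'foot far',A(202,200,.047),A(202,200,.053),'shank L/R',A(174,230,.058),A(229,230,.058))
print('sq left inner/outer',A(161,225,.04),A(142,225,.04),'right outer',A(268,260,.04),'bottom-left', A(142,268,.04))
E
```

```text
holetop [ 0.5993 -0.1506] left [ 0.6094 -0.1642] foot far [ 0.6081 -0.1521] [ 0.6064 -0.1521] shank L/R [ 0.6144 -0.1615] [ 0.6155 -0.144 ]
sq left inner/outer [ 0.6182 -0.1669] [ 0.6178 -0.1734] right outer [ 0.6333 -0.1305] bottom-left [ 0.6336 -0.1747]
```

```bash
python3 -m jog '[[[1,0.7,3,0,0,0,0],[0,0,4,0,0,0,0],[0,0,4,0,0,0,0],[0,0,4,0,0,0,0],[0,0,0,0,0,0,0]]]'
```

```text
clock: 12.35
position: [0.6141, -0.1537, 0.1831]
tool_rot: [3.141, -0.001, 3.081]
force: [-0.2, -2.5, -1.9]
grip_width: 0.0244
finger_force: 98.2
```

The foot is about 10 mm inside the hole with no extra force. I'll keep lowering.

```bash
python3 -m jog '[[[0,0,5,0,0,0,0],[0,0,5,0,0,0,0],[0,0,5,0,0,0,0],[0,0,4,0,0,0,0],[0,0,0,0,0,0,0]]]'
python3 -m jog '[[[0,0,2,0,0,0,0],[0,0,2,0,0,0,0],[0,0,0,0,0,0,0]]]'
python3 - <<'E'
from workcell import bot
o=bot.observe();print(o['position'],o['force'])
E
```

```text
clock: 12.85
position: [0.6141, -0.1538, 0.1641]
tool_rot: [3.141, -0.001, 3.081]
force: [0.1, -1.8, -1.1]
grip_width: 0.0244
finger_force: 98.2
clock: 13.15
position: [0.6144, -0.1538, 0.1607]
tool_rot: [3.142, 0.0, 3.081]
force: [-0.3, -1.4, -0.8]
grip_width: 0.0242
finger_force: 98.2
[ 0.61438763 -0.15380737  0.16073967] [-0.262816   -1.37208153 -0.76929896]
```

```bash
python3 -m jog '[[[0,0,2,0,0,0,0],[0,0,1,0,0,0,0],[0,0,0,0,0,0,0]]]' 30
python3 -m jog '[[[0,0,0,0,0,0,0.4],[0,0,0,0,0,0,0.5],[0,0,0,0,0,0,0.6],[0,0,0,0,0,0,0.6],[0,0,0,0,0,0,0.6]]]' 
python3 look.py q7
```

```text
clock: 13.45
position: [0.6146, -0.1538, 0.1583]
tool_rot: [-3.141, 0.001, 3.081]
force: [-1.4, -1.3, 6.2]
grip_width: 0.0244
finger_force: 99.6
clock: 13.95
position: [0.6144, -0.1537, 0.1578]
tool_rot: [3.142, -0.0, 3.081]
force: [0.1, -0.2, 0.1]
grip_width: 0.0513
finger_force: 0.0
[ 0.6143542  -0.15374208  0.15782838] [ 3.14150627e+00 -9.68448075e-05  3.08082490e+00] [ 0.07726766 -0.1867079   0.12347165]
[('lock_hole', [0.6102, -0.1596, 0.0447]), ('pin_red', [0.6118, -0.1598, 0.0031])]
[('lock_hole', [0.6136, -0.1527, 0.038]), ('fork', [0.6112, -0.1661, 0.0643]), ('pin_red', [0.6136, -0.1567, 0.0032])]
[('lock_hole', [0.6131, -0.1579, 0.0427]), ('fork', [0.6118, -0.1636, 0.0647])]
```

View pics/q7.png

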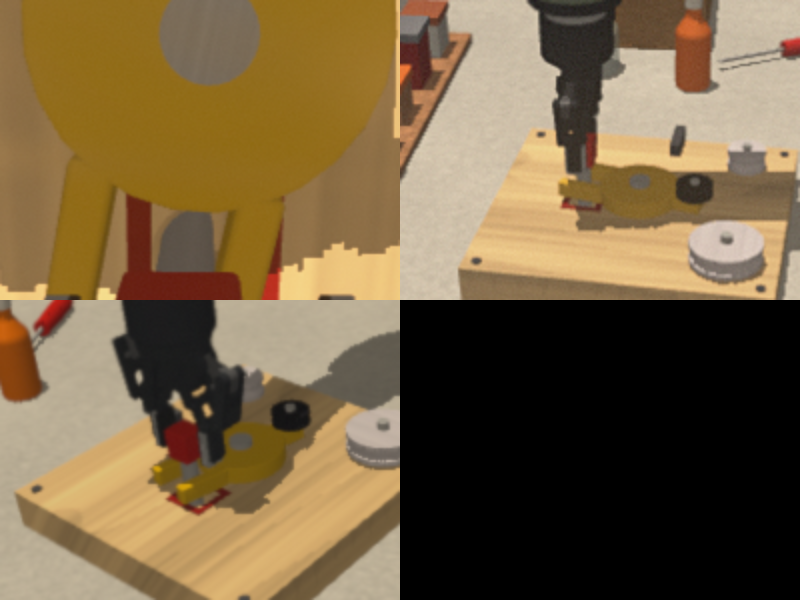

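The pin is at the bottom of the hole, released, and holding the wheel back, with the head at crop (181,285) clear of both fingers. I'll retreat straight up.

```bash
python3 -m jog '[[[0,1,-8,0,0,0,0.7],[0,0,-20,0,0,0,0.7],[0,0,-40,0,0,0,0.7],[0,0,-45,0,0,0,0.7],[0,0,-30,0,0,0,0.7]]]'
python3 -m jog '[[[0,0,0,0,0,0,0.7],[0,0,0,0,0,0,0.7],[0,0,0,0,0,0,0.7]]]'
python3 look.py q8
```

```text
clock: 15.05
position: [0.6148, -0.1526, 0.3046]
tool_rot: [-3.141, 0.003, 3.081]
force: [0.2, -0.8, -0.4]
grip_width: 0.0601
finger_force: 0.0
clock: 15.35
position: [0.6141, -0.1528, 0.3002]
tool_rot: [3.142, -0.001, 3.081]
force: [-0.3, 0.5, -0.0]
grip_width: 0.06
finger_force: 0.0
[ 0.61405383 -0.15276612  0.30021136] [ 3.14151735e+00 -1.18712227e-03  3.08085734e+00] [-0.33383132  0.49416108 -0.01965953]
[('lock_hole', [0.6173, -0.1544, 0.0408]), ('pin_red', [0.6097, -0.1595, 0.0062])]
[('lock_hole', [0.6149, -0.1546, 0.041]), ('fork', [0.6125, -0.1669, 0.0639]), ('pin_red', [0.6114, -0.1569, 0.0011])]
[('lock_hole', [0.6138, -0.1542, 0.0424]), ('fork', [0.612, -0.1624, 0.0648]), ('pin_red', [0.6169, -0.1582, 0.0424])]
```

View pics/q8.png

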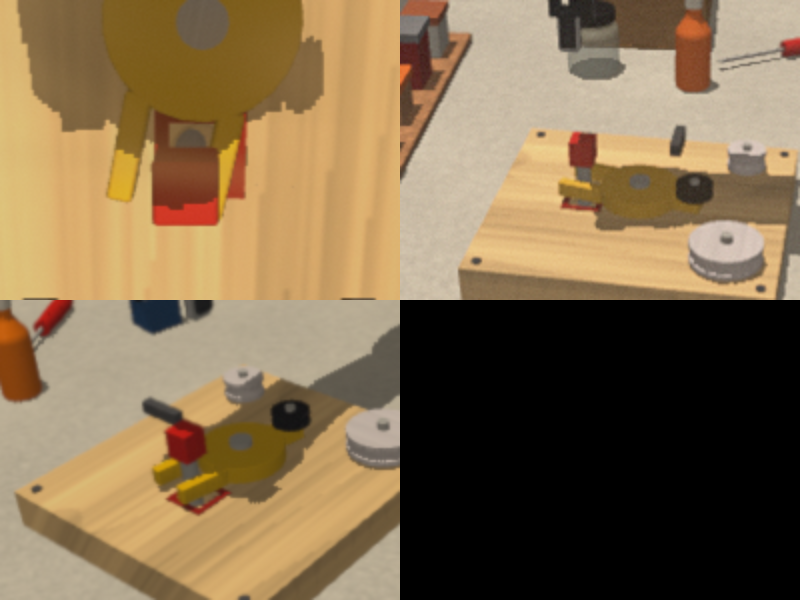

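The pin stands in the hole with its foot near z = 0.003, almost upright. The wheel rests against it, and the arm is clear.

```bash
python3 -c "
from workcell import bot
print(bot.job_done())"
```

```text
the job is handed in; nothing more can be done
None
```

I handed the job in at about 15.5 s: the red pin stands fully in the lock hole, released, and alone holds the wheel wound back by an estimated 0.75 rad; no verdict was returned.

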